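# Draw a lever castle nut up to its next slot and lock it with a key

### The arm

A 6-joint arm with a two-finger parallel gripper is mounted at the origin on a cart in front of the work surface, level with it; the furniture and walls round the work are solid. World frame = base frame: x ahead of the robot, y to its left, z up, the work surface at z = 0. Lengths are in m, angles in rad, forces in N, time in s.
With the tool pointing down it reaches from about 0.375 to 0.9 m from the base axis. Payload 3.1 kg.
Tool frame: the origin (TCP) lies on the centre line of the jaws, within the pads' length; the fingertips stand robot.tip_reach ahead of it and the grasp point (between the pads) lies 8 mm behind it (robot.tip_reach is the distance from the TCP to the fingertips, in m); z points along the fingers, y is the line along which they close (so a half turn about z gives the same grasp; the last joint's range is limited). The gripper opens to 87 mm and grips with 3 to 60 N. Pads are 19 mm wide; open, the fingers measure 117 mm over their backs; the gripper's body (75 mm by 190 mm) begins 51 mm behind the grasp point.
Start: joints at [-1.494, 0.527, 1.433, -0, 1.181, -0.178], TCP at [0.158, -0.605, 0.234] pointing down, gripper open.
Joint ranges: [-3.08, 3.08], [-0.75, 2.2], [0.22, 2.44], [-1.43, 4.57], [0, 2.65], [-2.85, 2.85]. Speed limits (rad/s): [2.79, 2.79, 3.14, 3.14, 3.14, 3.14].

### API

Orientations are given as a unit quaternion [x, y, z, w].
In Python, from rig import robot gives the robot as it stands.
- The arm moves only by the tool jog_arm, never from a script. Its argument "motion" is one flat list of numbers, 7 for each row, row after row: the shift along the tool's x, y, z scaled (see below), then the turn, a rotation vector about the tool's x, y, z scaled (see below), then the gripper's target within -1 to 1 (shut at 1, half-way at 0, fully open at -1). In form: [x, y, z, rx, ry, rz, hand, x, y, z, rx, ry, rz, hand, ...]. A call has 1 to 12 rows; each row shifts and turns the commanded pose from where the row before left it, along the tool's axes as they then stand; what a row does not reach is not made up. The controller multiplies each number of a shift by 4 cm and each number of a turn by 4 degrees. A row lasts 1/8 s, in which the tool goes at most 62.5 mm and 10.7 degrees, less where a joint would pass 70% of its speed; a pose out of reach is approached as far as the arm can. A call with a number of a shift or a turn outside -1 to 1 is refused whole. A call with a gripper value outside its range is refused whole. The fingers move at their own pace and stop on an object; "grip_force" is the grip in N (left out, the last holds). Time passes only in rows, so rows that do not move let the fingers close. It gives the time, the measured TCP pose, the force, the opening and the grip force at its end, in the units of the state.
- robot.get_obs(): the state, without advancing time (a new reading comes with each control period).
- robot.camera(name): name is "scene" or "top" or "wrist"; returns the picture (480x640x3 uint8, blue, green, red); there is no depth.
- robot.calibration(name): a dict with "fx", "fy", "cx", "cy" (pixels), "dist_coeffs" ([k1, k2, p1, p2, k3] as OpenCV has them; the pictures are not rectified), "R" (3x3) and "t" (3): a world point X has camera coordinates R X + t; the wrist camera has in their place "T_tool_cam" (4x4, takes a point from camera to tool coordinates, whose origin is the TCP and whose axes are the flange's). Camera axes: x right, y down, z forward; pixel columns grow to the right and rows downward; lengths in m; the calibration is good to about 2 mm. A picture is of the moment at which its call begins: read the wrist's pose just before it. calibration takes no time and is no camera call.
- robot.hand_in(): hands the job in; it is judged then, once.
The state is a dict: "time": time; "q": joint angles; "joint_velocities": joint speeds; "joint_torque": joint torques, N m; "position": TCP position; "tool_rot": TCP orientation; "ft_force": force on the tool from outside, world axes, zero at the start; "moment": the same for the moment, N m; "grip_width": finger opening in m; "grip_force": force on a finger pad.
Only numpy, scipy, OpenCV 4.12 (cv2) and the standard library are available. Lean on these libraries where they do the work, as an engineer would, in place of code of your own. Each camera call takes 0.05 s, during which the arm holds its last target. There are 200 camera calls.

### The job

Push the lever of the castle nut on the gear spindle round clockwise (seen from above) until the nut pulls up firm, carry on only as far as the next slot that lines up with the cross hole in the spindle, and do not back it off. Then slide the locking key through slot and hole, gently and fully home, until its collar meets the nut, and let go. Leave the other things on the bench where they lie.

Things in the scene. Friction and masses are not known exactly. Their poses are not given: they have to be found in the camera images.
- gear_stand: fixed stand: round grey foot 92 mm across, on it a brass gear 74 mm across (top 26 mm above the bench), washer and castle nut, and an upright steel spindle 24 mm across, 71 mm high. Origin on the spindle's axis at bench height, z up, x along the cross hole
- cross_hole (a point): middle of the cross hole in the spindle, on its axis, 58 mm above the bench; x runs along the hole, z is up. The hole goes right through, open at both ends, 8.4 mm wide, 9 mm high
- nut_mid (a point): dark steel castle nut: hexagon 44 mm across flats, 28 to 52 mm above the bench; on it a crown 38 mm across, up to 64 mm, with six open slots 8 mm wide, one above the middle of each flat, every 60 degrees. This point: middle of the hexagon, on the axis; x runs through one pair of slots. The nut turns about the vertical axis only and stays where it is left
- lever_peg (a point): the nut is turned by its lever, an arm 13 mm wide, 30 to 37 mm above the bench, that runs out from the nut along the nut's +y and bears an upright round peg 12 mm thick at 80 mm from the axis, 37 to 51 mm above the bench. This point: middle of the peg, 45 mm above the bench; axes as the nut's
- nut_crown (a point): middle of the nut's crown. At first the nut runs freely (1 N at the peg); 0.15 to 0.9 rad clockwise from its start it pulls up firm: the push at the peg rises at once to about 10 N (0.8 N m) and stays so. The firm point differs each time and can lie anywhere between two slots; slots that pass the hole before the nut is firm do not count. It must go at least 0.04 rad past the firm point
- washer_top (a point): centre of the top of the thin steel wave washer (57 mm across) under the nut, about 28 mm above the bench. It does not turn; it sinks 1 mm per rad that the nut is turned while firm, and not while the nut runs freely or is backed off
- key_tab (a point): loose steel locking key, 90 g, on the bench: upright flat tab 20 mm long (x), 12 thick (y), 38 high, gripped across its thickness; a bar 6 mm wide, 7 high runs from it along +x. This point: centre of the tab, 19 mm above the key's underside. The collar's front face is 20 mm ahead (+x), the bar's rounded nose 65 mm ahead; the bar's centre line lies 14 mm lower
- key_mid (a point): point on the centre line of the key's bar, 39 mm ahead (+x) of the tab's centre and 14 mm below it, 19 mm ahead of the collar's face: when the key is home it lies at the middle of the cross hole. The key may go in from either end of the hole
- chasing_hammer: small hammer with wooden handle, 58x189x20 mm, lying on the bench; bystander, origin under its centre
- hex_key: bent hex key, 42x49x6 mm, lying on the bench; bystander, origin under its centre
- brass_tin: round brass tin, 62 mm across, 23 mm high; bystander, origin under its centre
- pumice: reddish stone shard, 34x40x19 mm; bystander, origin under its centre

How it is judged:
By the outcome, as a careful person would: the job done as asked, in the order asked, and still so for the second after the job is handed in, with the robot touching nothing.
It also fails if it takes over 50 s, if anything falls off the work surface, if the arm or the gripper's body presses on something with over 40 N, if the wrist force passes 120 N, or if a joint passes its speed limit or range.

## Working session

There is one attempt and no reset: what is moved stays moved. The work goes in short steps, Python scripts to look and compute and a tool call to move; the robot and the scene stay as the last step left them, time stands still between calls to the robot, and variables do not carry over. Pictures are saved under pics/ and viewed, at most 10 in all, crops included, and the job is handed in when it is done.

Besides the shell and the picture viewer there is one more tool, called after "Emit:" as a command line: name --argument value ..., lists and objects as JSON in quotes. jog_arm: Moves the arm, as the interface text tells. Shifts and turns lie within -1 to 1; 1 stands for 4 cm of shift or 4 degrees of turn. Its arguments: {"type":"object","properties":{"motion":{"type":"array","items":{"type":"number"}},"grip_force":{"type":"number"}},"required":["motion"]}

```bash
ls; mkdir -p pics
python3 - <<'E'
from rig import robot
import cv2,json
o=robot.get_obs(); print(o); print(robot.tip_reach)
for n in("scene","top"):
    cv2.imwrite(f"pics/{n}0.png",robot.camera(n))
for n in("scene","top","wrist"): print(n,robot.calibration(n))
E
```

```text
pics
{'time': 0.0, 'q': array([-1.49451685e+00,  5.28503656e-01,  1.43392154e+00,  4.47485087e-06,
        1.18136608e+00, -1.78466297e-01]), 'joint_velocities': array([-0.00217643, -0.00010852, -0.00096239,  0.00180572,  0.00061191,
       -0.00181153]), 'joint_torque': array([-1.84284501e-03, -4.40039492e+01, -1.76592672e+01,  6.30708318e-02,
        5.81004610e-02, -1.56104475e-04]), 'position': array([ 0.15749449, -0.60409388,  0.23254245]), 'tool_rot': array([ 9.91898544e-01,  1.27027833e-01,  5.82094249e-05, -1.09777172e-03]), 'ft_force': array([ 0.0584293 , -0.49638608, -0.20008129]), 'moment': array([ 0.00804976, -0.00291597,  0.01992981]), 'grip_force': 0.0, 'grip_width': 0.08718409135043993}
0.011
scene {'fx': 542.2440918985626, 'fy': 542.2440918985626, 'cx': 322.1932061361982, 'cy': 249.54835049417773, 'dist_coeffs': array([-0.12289965,  0.        ,  0.        ,  0.        ,  0.        ]), 'R': array([[ 9.49905835e-01, -3.12535524e-01,  6.71229387e-04],
       [-2.69298059e-01, -8.19578078e-01, -5.05737411e-01],
       [ 1.58611032e-01,  4.80222157e-01, -8.62687209e-01]]),
[... 341 characters left out ...]
069120e-04, -1.79858818e-01],
       [ 1.79729064e-01,  3.35240766e-02, -9.83144750e-01]]), 't': array([-0.06029119,  0.58084729,  0.81639627])}
wrist {'fx': 341.35367693802004, 'fy': 341.35367693802004, 'cx': 315.27601599738966, 'cy': 240.53736266764935, 'dist_coeffs': array([-0.00064948,  0.        ,  0.        ,  0.        ,  0.        ]), 'T_tool_cam': array([[ 7.88221803e-04, -9.60306851e-01, -2.78944674e-01,
         7.72340409e-02],
       [ 9.99999630e-01,  6.60649065e-04,  5.51348358e-04,
         7.43989925e-04],
       [-3.45179068e-04, -2.78945005e-01,  9.60307016e-01,
        -1.50585155e-01],
       [ 0.00000000e+00,  0.00000000e+00,  0.00000000e+00,
         1.00000000e+00]])}
```

View pics/top0.png

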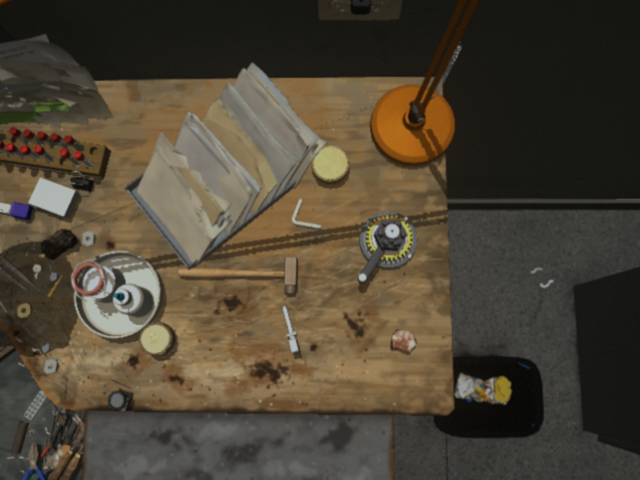

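View pics/scene0.png

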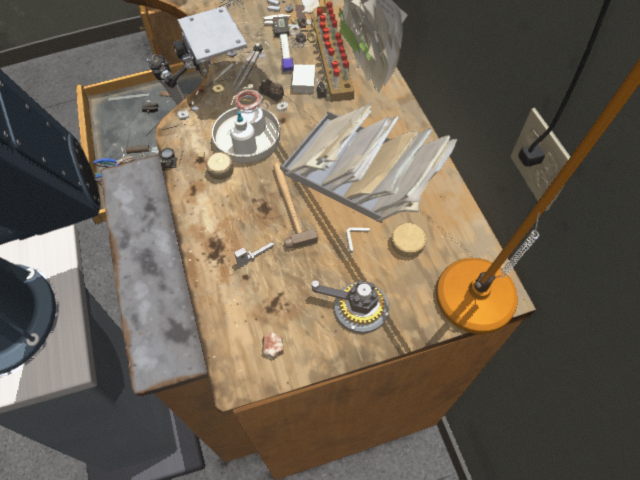

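The top view shows the stand with its spindle top at about (392,230) and the lever peg at about (363,277). The key's tab is at about (294,350) and its nose at about (285,308). I'll enlarge both areas.

```bash
cat > h.py <<'E'
from rig import robot
import numpy as np, cv2
from scipy.spatial.transform import Rotation as Ro
def KD(c): return np.array([[c['fx'],0,c['cx']],[0,c['fy'],c['cy']],[0,0,1]]),c['dist_coeffs']
def cam(n,o=None):
    c=robot.calibration(n);K,D=KD(c)
    if n!='wrist': return K,D,np.array(c['R']),np.array(c['t'])
    o=o or robot.get_obs(); T=np.eye(4);T[:3,:3]=Ro.from_quat(o['tool_rot']).as_matrix();T[:3,3]=o['position']
    M=np.linalg.inv(T@c['T_tool_cam']);return K,D,M[:3,:3],M[:3,3]
def back(C,uv,z):
    K,D,R,t=C;p=cv2.undistortPoints(np.array([[uv]],float),K,D)[0,0]
    d=R.T@np.array([*p,1]);o=-R.T@t;return o+d*(z-o[2])/d[2]
def proj(C,X):
    K,D,R,t=C;return cv2.projectPoints(np.atleast_2d(np.array(X,float)),cv2.Rodrigues(R)[0],t,K,D)[0][:,0]
E
python3 - <<'E'
from h import *
im=cv2.imread('pics/top0.png')
a=cv2.resize(im[190:310,340:440],None,fx=4,fy=4,interpolation=cv2.INTER_CUBIC)
b=cv2.resize(im[280:400,250:350],None,fx=4,fy=4,interpolation=cv2.INTER_CUBIC)
cv2.imwrite('pics/c1.png',np.hstack([a,b]))
C=cam('top')
for n,uv,z in(('spindle',(392,230),.071),('peg',(363,276),.051),('tab',(294,350),.038),('nose',(285,308),.007),('hole',(392,230),.071)):print(n,back(C,uv,z).round(4))
E
```

```text
spindle [ 0.6063 -0.1722  0.071 ]
peg [ 0.5399 -0.1296  0.051 ]
tab [ 0.4296 -0.0263  0.038 ]
nose [ 0.4948 -0.0091  0.007 ]
hole [ 0.6063 -0.1722  0.071 ]
```

View pics/c1.png

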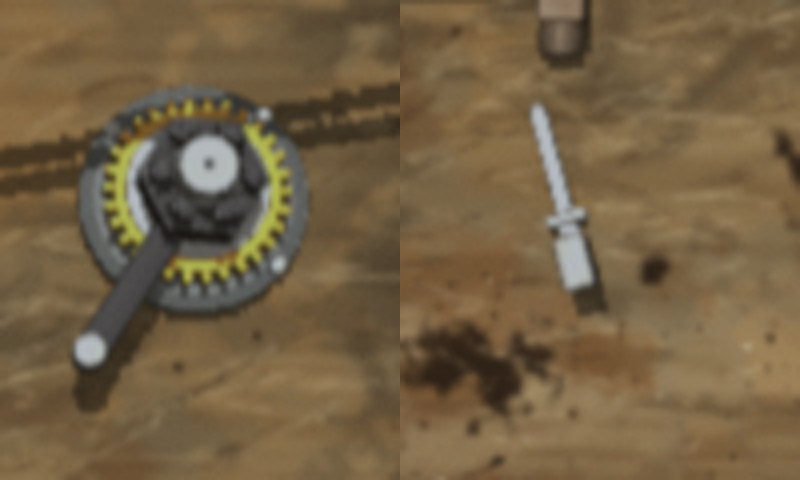

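Emit:
jog_arm --motion '[0.96, -0.55, 0.1, 0, 0, 0, -1, 0.96, -0.55, 0.1, 0, 0, 0, -1, 0.96, -0.55, 0.1, 0, 0, 0, -1, 0.96, -0.55, 0.1, 0, 0, 0, -1, 0.96, -0.55, 0.1, 0, 0, 0, -1, 0.96, -0.55, 0.1, 0, 0, 0, -1, 0.96, -0.55, 0.1, 0, 0, 0, -1, 0.96, -0.55, 0.1, 0, 0, 0, -1, 0.96, -0.55, 0.1, 0, 0, 0, -1, 0.96, -0.55, 0.1, 0, 0, 0, -1, 0.96, -0.55, 0.1, 0, 0, 0, 0, 0.96, -0.55, 0.1, 0, 0, 0, 0.6]'

```text
time: 1.6
position: [0.5376, -0.2319, 0.185]
tool_rot: [0.992, 0.127, -0.0, -0.0]
ft_force: [1.2, -0.6, 0.1]
grip_width: 0.0746
grip_force: 0.0
```

Emit:
jog_arm --motion '[0.8, -0.55, 0.1, 0, 0, 0, 0.6, 0.3, -0.55, 0.1, 0, 0, 0, 0.6, 0, 0, 0, 0, 0, 0, 0.6]'

```text
time: 1.98
position: [0.5681, -0.1775, 0.1767]
tool_rot: [0.992, 0.129, -0.001, -0.001]
ft_force: [-0.8, 0.5, -0.2]
grip_width: 0.0447
grip_force: 0.0
```

Run:
```python
from h import *
o=robot.get_obs();im=robot.camera('wrist');cv2.imwrite('pics/w1.png',im)
print(o);C=cam('wrist',o)
print(proj(C,[[.6063,-.1722,.071],[.54,-.13,.051]]))
C=cam('top');print(back(C,(392.2,230.7),.071),back(C,(362.5,277.5),.051),back(C,(293.7,345.5),.038),back(C,(284.3,306),.007))
```

```text
{'time': 1.975, 'q': array([-4.90389117e-01,  5.57613054e-01,  1.56315610e+00,  5.22802392e-06,
        1.02338843e+00,  8.22434059e-01]), 'joint_velocities': array([-0.04438336, -0.00689787, -0.01517297, -0.02210905, -0.0091265 ,
       -0.00947258]), 'joint_torque': array([ 1.07503295e+00, -4.29641247e+01, -1.53050280e+01,  2.09748773e-01,
       -2.09923350e-02,  6.49896590e-02]), 'position': array([ 0.56806725, -0.17745385,  0.1766669 ]), 'tool_rot': array([ 9.91692119e-01,  1.28627745e-01, -1.04293992e-03, -7.46320785e-04]), 'ft_force': array([-0.76658293,  0.47643933, -0.15925468]), 'moment': array([-0.03200093,  0.00626889, -0.02651926]), 'grip_force': 0.0, 'grip_width': 0.04474693405185574}
[[320.58591775 194.99260889]
 [252.25165382 253.73027611]]
[ 0.6052177  -0.17251808  0.071     ] [ 0.5376381  -0.12884158  0.051     ] [ 0.43628597 -0.02573791  0.038     ] [ 0.49795523 -0.0079082   0.007     ]
```

View pics/w1.png

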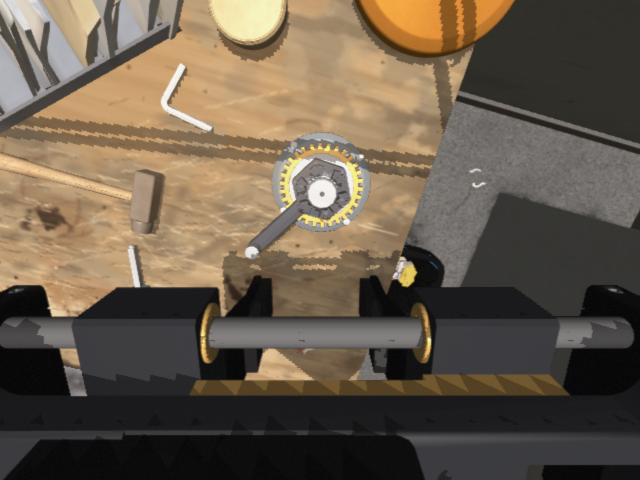

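The wrist view shows the spindle top at (322,193) and the peg at (252,253), which agrees with the top camera. I'll take a closer crop to find the hole direction.

Run:
```python
from h import *
im=cv2.imread('pics/w1.png')
a=cv2.resize(im[125:265,235:385],None,fx=4,fy=4,interpolation=cv2.INTER_LANCZOS4)
a=np.clip(255*(a/255.)**.55,0,255).astype('uint8')
cv2.imwrite('pics/c2.png',a)
```

```text
(no output)
```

View pics/c2.png

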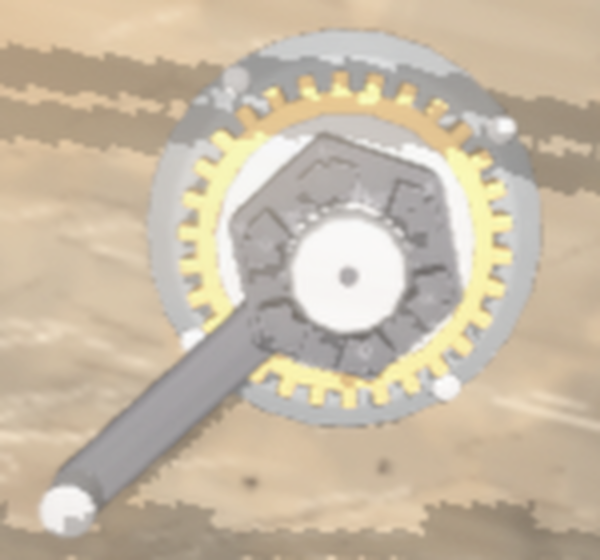

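Emit:
jog_arm --motion '[-0.3, 0.1, 0.74, 0, 1, 0, 0.6, -0.4, 0, 0.74, 0, 1, 0, 0.6, -0.4, 0, 0.74, 0, 1, 0, 0.6, 0, 0, 0, 0, 1, 0, 0.6, 0, 0, 0, 0, 1, 0, 0.6, 0, 0, 0, 0, 1, 0, 0.6, 0, 0, 0, 0, 1, 0, 0.6, 0, 0, 0, 0, 1, 0, 0.6, 0, 0, 0, 0, 1, 0, 0.6, 0, 0, 0, 0, 1, 0, 0.6, 0, 0, 0, 0, 1, 0, 0.6, 0, 0, 0, 0, 1, 0, 0.6]'

```text
time: 3.52
position: [0.5328, -0.1951, 0.0861]
tool_rot: [0.906, 0.116, 0.405, -0.05]
ft_force: [0.4, -0.2, -0.1]
grip_width: 0.0177
grip_force: 0.0
```

Emit:
jog_arm --motion '[0, 0, 0, 0, 1, 0, 0.6, 0, 0, 0, 0, 1, 0, 0.6, 0, 0, 0, 0, 0, 0, 0.6]'

```text
time: 3.9
position: [0.5322, -0.1949, 0.0847]
tool_rot: [0.876, 0.11, 0.465, -0.059]
ft_force: [1.2, -0.9, -0.3]
grip_width: 0.0175
grip_force: 0.0
```

Run:
```python
from h import *
o=robot.get_obs();im=robot.camera('wrist');cv2.imwrite('pics/w2.png',im)
C=cam('wrist',o)
p=proj(C,[[.6052,-.1725,.071]])[0];print(p,o['position'],o['q'])
x,y=int(p[0])-80,max(0,int(p[1])-60)
a=cv2.resize(im[y:y+120,x:x+160],None,fx=5,fy=5,interpolation=cv2.INTER_LANCZOS4)
a=np.clip(255*(a/255.)**.5,0,255).astype('uint8')
cv2.imwrite('pics/c3.png',a);print(x,y)
im=cv2.imread('pics/w1.png')
```

```text
[308.8496357  212.46392137] [ 0.53218176 -0.19493742  0.08466191] [-1.00024325  0.87657366  2.17087802  1.82632669  0.94914131 -1.45935731]
228 152
```

View pics/c3.png

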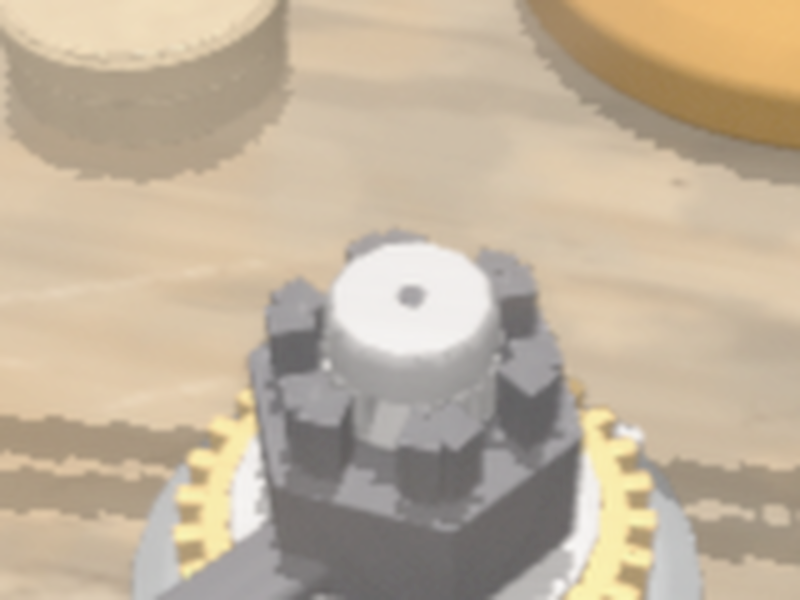

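The front slot at about (385,415) in the crop shows the spindle with a lighter patch in it. I'll zoom in further.

Run:
```python
from h import *
im=cv2.imread('pics/w2.png')
a=cv2.resize(im[195:255,270:350],None,fx=10,fy=10,interpolation=cv2.INTER_CUBIC)
a=np.clip(255*(a/255.)**.6*1.2,0,255).astype('uint8')
cv2.imwrite('pics/c4.png',a)
C=cam('wrist');
# bolt angles from w1
import numpy as np
c=np.array([.6052,-.1725])
# w1 pose
o=dict(tool_rot=[.991692119,.128627745,-.00104293992,-.000746320785],position=[.56806725,-.17745385,.1766669])
C1=cam('wrist',o)
b=[back(C1,(235+x/4,125+y/4),.012) for x,y in((235,77),(504,126),(446,386),(190,338))]
m=np.mean(b,0);print('bolts c',m,[np.degrees(np.arctan2(*(p-m)[1::-1])).round(1) for p in b])
print('sp',back(C1,(322,194),.071),'peg',back(C1,(252,252.3),.051))
```

```text
bolts c [ 0.60694981 -0.17289054  0.012     ] [np.float64(49.6), np.float64(-41.0), np.float64(-130.6), np.float64(138.5)]
sp [ 0.60649547 -0.17301613  0.071     ] peg [ 0.54048019 -0.12955462  0.051     ]
```

View pics/c4.png

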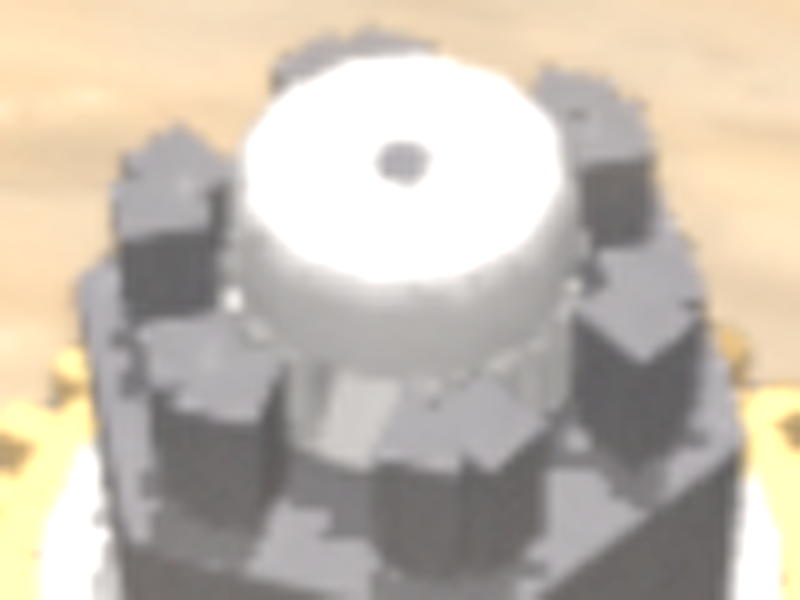

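The bright parallelogram in the front slot looks like the hole, with its left edge at about (332,420) in the crop. I'll check that by projecting hypotheses.

Run:
```python
from h import *
o=robot.get_obs();C=cam('wrist',o);c=np.array([.606,-.173])
def P(az,r,z):
    a=np.radians(az);return (proj(C,[[c[0]+r*np.cos(a),c[1]+r*np.sin(a),z]])[0]-[270,195])*10
print('top',P(0,0,.071), 'tooth edges slot176.6')
s=P(0,0,.071)-[403,162]   # registration offset
print('off',s)
for az in(150,157,160,163,166,169,172,176,180,188,196,205,210,220):print(az,*[(P(az,.012,z)-s).round() for z in(.0535,.058,.0625)])
print('tooth corners r19 z64',[(P(az,.019,.064)-s).round() for az in(176.6-12.2,176.6+12.2,236.6-12.2,236.6+12.2)])
```

```text
top [405.67248569 178.95339818] tooth edges slot176.6
off [ 2.67248569 16.95339818]
150 [282. 431.] [279. 389.] [276. 344.]
157 [297. 442.] [295. 399.] [293. 355.]
160 [305. 446.] [302. 404.] [300. 360.]
163 [312. 450.] [310. 408.] [308. 363.]
166 [320. 454.] [318. 411.] [316. 367.]
169 [328. 457.] [326. 414.] [324. 370.]
172 [337. 460.] [335. 417.] [333. 373.]
176 [348. 463.] [347. 421.] [345. 377.]
180 [360. 466.] [358. 423.] [357. 379.]
188 [384. 470.] [383. 427.] [382. 383.]
196 [409. 470.] [408. 428.] [408. 384.]
205 [436. 468.] [436. 425.] [436. 382.]
210 [451. 465.] [452. 423.] [452. 379.]
220 [480. 457.] [481. 414.] [481. 370.]
tooth corners r19 z64 [array([254., 421.]), array([372., 450.]), array([549., 421.]), array([638., 358.])]
```

Run:
```python
from h import *
g=cv2.cvtColor(cv2.imread('pics/w2.png'),cv2.COLOR_BGR2GRAY)
print('cols',list(range(296,332)))
for r in range(226,244):print(r,*g[r,296:332])
o=robot.get_obs();C=cam('wrist',o);c=np.array([.606,-.173])
for az in(179,184,189):
    u=np.array([np.cos(np.radians(az)),np.sin(np.radians(az))]);n=np.array([-u[1],u[0]])
    for w in(-.0042,.0042):
      L=[]
      for d in(.0112,.006,.002):
        q=c+u*d+n*w;L.append((proj(C,[[*q,.0535]])[0]-[.27,1.7]).round(1))
      print(az,w,*L)
```

```text
cols [296, 297, 298, 299, 300, 301, 302, 303, 304, 305, 306, 307, 308, 309, 310, 311, 312, 313, 314, 315, 316, 317, 318, 319, 320, 321, 322, 323, 324, 325, 326, 327, 328, 329, 330, 331]
226 91 92 97 98 99 100 101 103 104 107 108 110 108 108 108 107 107 106 106 107 106 104 102 99 98 95 92 90 88 97 107 74 84 98 103 104
227 104 94 94 96 98 100 102 102 103 104 105 106 105 105 105 104 105 104 103 102 101 100 99 95 93 92 90 90 93 90 88 56 54 74 94 103
228 112 99 95 96 97 98 98 100 102 103 103 105 104 103 104 104 104 103 101 101 100 98 95 92 91 88 87 91 97 90 84 54 42 47 68 93
229 93 97 99 96 96 97 97 99 100 101 102 102 102 102 101 101 101 100 100 99 97 95 93 91 90 91 94 105 99 89 84 54 40 39 44 62
230 103 101 102 104 95 94 95 97 98 100 102 101 101 101 100 100 99 97 98 97 96 94 92 98 106 106 95 94 89 86 79 53 41 39 39 42
231 103 95 81 93 92 85 82 92 99 101 100 100 99 99 99 99 99 98 97 96 95 92 99 115 111 96 93 90 84 85 78 53 41 37 38 39
232 99 85 68 90 90 79 76 96 116 113 107 104 103 101 100 105 104 102 97 102 99 87 98 95 94 87 93 91 83 86 77 47 39 38 37 39
233 92 60 61 90 90 78 80 107 128 
[... 972 characters left out ...]
60 44 41 45 55 62 68 65 58 54 47
241 37 36 41 54 58 60 66 77 89 101 103 76 59 59 65 79 90 102 104 96 58 62 86 90 57 43 41 42 48 61 66 66 66 64 60 55
242 38 37 44 57 60 59 59 59 58 62 61 51 45 45 47 51 54 58 63 63 44 44 49 51 43 40 42 43 65 96 101 101 99 92 69 59
243 38 39 48 58 61 61 60 61 59 59 57 50 45 45 46 45 47 47 48 47 40 42 41 42 41 41 40 45 68 101 105 105 105 103 91 64
179 -0.0042 [300.1 239.4] [302.3 233.8] [304.  229.6]
179 0.0042 [312.  241.9] [314.  236.3] [315.6 232. ]
184 -0.0042 [301.4 240. ] [302.9 234.3] [304.1 230. ]
184 0.0042 [313.5 241.8] [314.9 236. ] [315.9 231.7]
189 -0.0042 [302.7 240.6] [303.6 234.8] [304.3 230.4]
189 0.0042 [315.  241.5] [315.7 235.7] [316.3 231.3]
```

The hole axis lies along 184.1°/4.1°: the slope of the floor edge and the bolt pattern both say so. The slots sit at 56.6° mod 60, so the first line-up comes after 52.5° and the next after 112.5°. Next I'll untilt, then turn the tool so its pads face the peg's path.

Emit:
jog_arm --motion '[0.25, 0, -0.25, 0, -1, 0, 0.6, 0.25, 0, -0.25, 0, -1, 0, 0.6, 0.25, 0, -0.25, 0, -1, 0, 0.6, 0.25, 0, -0.25, 0, -1, 0, 0.6, 0.2, 0, -0.25, 0, -1, 0, 0.6, 0, 0, -0.25, 0, -1, 0, 0.6, 0, 0, 0, 0, -1, 0, 0.6, 0, 0, 0, 0, -1, 0, 0.6, 0, 0, 0, 0, -1, 0, 0.6, 0, 0, 0, 0, -1, 0, 0.6, 0, 0, 0, 0, -1, 0, 0.6, 0, 0, 0, 0, -1, 0, 0.6]'

```text
time: 5.45
position: [0.5226, -0.1959, 0.1643]
tool_rot: [0.99, 0.127, 0.069, -0.007]
ft_force: [-0.2, 0.0, 0.0]
grip_width: 0.0178
grip_force: 0.0
```

Emit:
jog_arm --motion '[0, 0, 0, 0, -1, 0, 0.6, 0, 0, 0, 0, -1, 0, 0.6, 0, 0, 0, 0, 0, -1, 0.6, 0, 0, 0, 0, 0, -1, 0.6, 0, 0, 0, 0, 0, -1, 0.6, 0, 0, 0, 0, 0, -1, 0.6, 0, 0, 0, 0, 0, -1, 0.6, 0, 0, 0, 0, 0, -1, 0.6, 0, 0, 0, 0, 0, -1, 0.6, 0, 0, 0, 0, 0, -1, 0.6, 0, 0, 0, 0, 0, -1, 0.6, 0, 0, 0, 0, 0, -1, 0.6]'

```text
time: 6.95
position: [0.5227, -0.1958, 0.1641]
tool_rot: [0.888, 0.46, 0.001, 0.001]
ft_force: [-0.3, -0.9, 0.1]
grip_width: 0.0171
grip_force: 0.0
```

Emit:
jog_arm --motion '[0, 0, 0, 0, 0, -1, 0.6, 0, 0, 0, 0, 0, -1, 0.6, 0, 0, 0, 0, 0, -1, 0.6, 0, 0, 0, 0, 0, -1, 0.6, 0, 0, 0, 0, 0, -1, 0.6, 0, 0, 0, 0, 0, -1, 0.6, 0, 0, 0, 0, 0, -1, 0.6, 0, 0, 0, 0, 0, -1, 0.6, 0, 0, 0, 0, 0, -1, 0.6, 0, 0, 0, 0, 0, -1, 0.6, 0, 0, 0, 0, 0, -1, 0.6, 0, 0, 0, 0, 0, -1, 0.6]'

```text
time: 8.45
position: [0.5226, -0.1958, 0.1641]
tool_rot: [0.624, 0.781, -0.0, 0.002]
ft_force: [0.3, 0.5, 0.2]
grip_width: 0.0174
grip_force: 0.0
```

```bash
cat >> h.py <<'E'
def st(target=None,axis=(.6062,-.1729)):
    o=robot.get_obs();R=Ro.from_quat(o['tool_rot']).as_matrix();p=o['position']
    print('t',o['time'],'p',p.round(4),'yaw',np.degrees(np.arctan2(R[1,0],R[0,0])).round(2),'tilt',np.degrees(np.arccos(-R[2,2])).round(2),'F',o['ft_force'].round(1),'w',round(o['grip_width'],4),'g',o['grip_force'],'q',o['q'].round(2))
    d=p[:2]-axis;print('polar',np.hypot(*d).round(4),np.degrees(np.arctan2(d[1],d[0])).round(2))
    if target is not None: print('shift units',(R.T@(np.array(target)-p)/.04).round(3))
    return o,R,p
E
python3 - <<'E'
from h import *
f=np.radians(146.6);c=np.array([.6062,-.1729])
t=c+.081*np.array([np.cos(f),np.sin(f)]);print(t)
st([*t,.09])
E
```

```text
[ 0.53857732 -0.12831106]
t 8.45 p [ 0.5226 -0.1958  0.1641] yaw 102.72 tilt 0.18 F [0.3 0.5 0.2] w 0.0174 g 0.0 q [-0.56  0.53  1.67 -0.    0.94 -0.78]
polar 0.0866 -164.68
shift units [1.563 0.757 1.849]
```

Emit:
jog_arm --motion '[0.78, 0.38, 0, 0, 0, -1, 0.3, 0.8, 0.33, 0, 0, 0, -1, 0.3, 0, 0, 0, 0, 0, -1, 0.3, 0, 0, 0, 0, 0, -1, 0.3, 0, 0, 0, 0, 0, -1, 0.3, 0, 0, 0, 0, 0, -1, 0.3, 0, 0, 0.4, 0, 0, -1, 0.3, 0, 0, 0.4, 0, 0, -1, 0.3, 0, 0, 0.4, 0, 0, -1, 0.3, 0, 0, 0.4, 0, 0, -1, 0.3, 0, 0, 0.3, 0, 0, -1, 0.3, 0, 0, 0, 0, 0, 0, 0.3]'

```text
time: 9.95
position: [0.5337, -0.1273, 0.0871]
tool_rot: [0.288, 0.958, -0.0, 0.0]
ft_force: [-0.6, -0.5, 0.1]
grip_width: 0.0306
grip_force: 0.0
```

Run:
```python
from h import *
f=np.radians(146.6);c=np.array([.6062,-.1729])
t=c+.081*np.array([np.cos(f),np.sin(f)]);print(t)
o,R,p=st([*t,.0505])
im=robot.camera('wrist');C=cam('wrist',o);q=proj(C,[[.5394,-.129,.051]])[0];print(q)
cv2.imwrite('pics/w3.png',im)
```

```text
[ 0.53857732 -0.12831106]
t 9.95 p [ 0.5337 -0.1273  0.0871] yaw 146.55 tilt 0.03 F [-0.6 -0.5  0.1] w 0.0306 g 0.0 q [-0.44  0.64  1.75 -0.    0.75 -1.42]
polar 0.0857 147.85
shift units [-0.115  0.047  0.914]
[318.11795885 284.17696714]
```

View pics/w3.png

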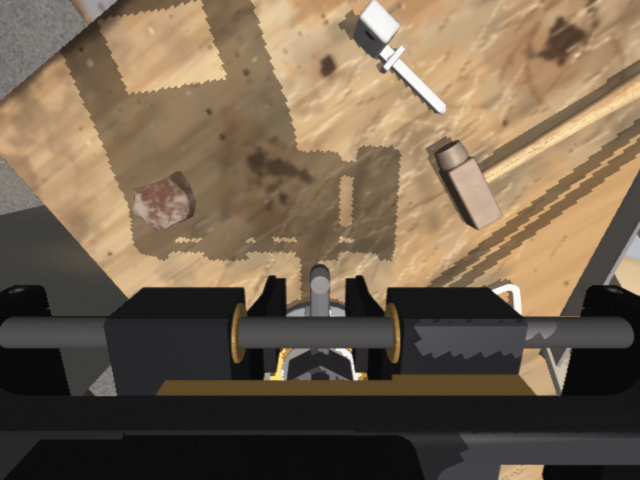

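The peg top at (320,285) lies midway between the open fingers. The key is also in view, with its tab at (376,27) and nose at (442,109). I'll descend and begin the push.

Emit:
jog_arm --motion '[-0.1, 0.05, 0.46, 0, 0, 0, 0.3, 0, 0, 0.45, 0, 0, 0, 0.3, 0, 0, 0, 0, 0, 0, 0.65, 0, 0, 0, 0, 0, 0, 0.65, 0, 0.14, 0, 0, 0, 1, 0.65, 0, 0.14, 0, 0, 0, 1, 0.65, 0, 0.14, 0, 0, 0, 1, 0.65, 0, 0, 0, 0, 0, 0, 0.65]'

```text
time: 11.0
position: [0.5491, -0.1147, 0.0511]
tool_rot: [0.385, 0.923, -0.0, 0.001]
ft_force: [1.1, -0.7, -0.2]
grip_width: 0.0153
grip_force: 0.0
```

Run:
```python
from h import *
o,R,p=st();print('Ftool',(R.T@o['ft_force']).round(1))
```

```text
t 11.0 p [ 0.5491 -0.1147  0.0511] yaw 134.67 tilt 0.09 F [ 1.1 -0.7 -0.2] w 0.0153 g 0.0 q [-0.41  0.71  1.73 -0.    0.7  -1.18]
polar 0.0816 134.46
Ftool [-1.3  0.3  0.2]
```

Emit:
jog_arm --motion '[0, 0.14, 0, 0, 0, 1, 0.65, 0, 0.14, 0, 0, 0, 1, 0.65, 0, 0.14, 0, 0, 0, 1, 0.65, 0, 0.14, 0, 0, 0, 1, 0.65, 0, 0.14, 0, 0, 0, 1, 0.65]'

```text
time: 11.62
position: [0.5709, -0.0984, 0.0509]
tool_rot: [0.541, 0.841, -0.0, 0.0]
ft_force: [-1.3, -1.6, 0.6]
grip_width: 0.0151
grip_force: 0.5
```

Emit:
jog_arm --motion '[0, 0.14, 0, 0, 0, 1, 0.65, 0, 0.14, 0, 0, 0, 1, 0.65, 0, 0.14, 0, 0, 0, 1, 0.65]'

```text
time: 12.0
position: [0.5864, -0.0925, 0.0509]
tool_rot: [0.626, 0.78, -0.0, 0.0]
ft_force: [-0.6, -1.6, 0.7]
grip_width: 0.0154
grip_force: 0.5
```

Run:
```python
from h import *
o,R,p=st();print('Ftool',(R.T@o['ft_force']).round(1))
```

```text
t 12.0 p [ 0.5864 -0.0925  0.0509] yaw 102.55 tilt 0.03 F [-0.6 -1.6  0.7] w 0.0154 g 0.489497110247612 q [-0.34  0.74  1.64 -0.    0.76 -0.56]
polar 0.0828 103.81
Ftool [-1.4 -0.9 -0.7]
```

Emit:
jog_arm --motion '[-0.02, 0.07, 0, 0, 0, 0.5, 0.65, -0.01, 0.07, 0, 0, 0, 0.5, 0.65]'

```text
time: 12.25
position: [0.5908, -0.092, 0.0504]
tool_rot: [0.652, 0.758, -0.001, -0.001]
ft_force: [-4.5, -1.4, -0.1]
grip_width: 0.0156
grip_force: 2.4
```

Emit:
jog_arm --motion '[-0.01, 0.07, 0, 0, 0, 0.5, 0.65]'

```text
time: 12.38
position: [0.5916, -0.0919, 0.0499]
tool_rot: [0.665, 0.747, -0.002, -0.003]
ft_force: [-7.4, -2.7, 2.6]
grip_width: 0.0152
grip_force: 4.4
```

Run:
```python
from h import *
o,R,p=st();print('Ftool',(R.T@o['ft_force']).round(1))
```

```text
t 12.375 p [ 0.5916 -0.0919  0.0499] yaw 96.59 tilt 0.47 F [-7.4 -2.7  2.6] w 0.0152 g 4.3595413863658905 q [-0.34  0.75  1.62 -0.    0.78 -0.45]
polar 0.0823 100.22
Ftool [-1.8 -7.7 -2.6]
```

Force has risen to about 8 N with the peg near 101°, so the nut is firm. The line-up lies about 7° further, well past the 0.04 rad minimum.

Emit:
jog_arm --motion '[-0.02, 0.1, 0, 0, 0, 0.4, 0.65, -0.02, 0.1, 0, 0, 0, 0.4, 0.65]'

```text
time: 12.62
position: [0.5967, -0.0913, 0.0494]
tool_rot: [0.686, 0.727, -0.004, -0.007]
ft_force: [-11.1, 2.4, 4.7]
grip_width: 0.0152
grip_force: 5.3
```

Run:
```python
from h import *
o,R,p=st();print('Ftool',(R.T@o['ft_force']).round(1))
```

```text
t 12.625 p [ 0.5967 -0.0913  0.0494] yaw 93.35 tilt 0.89 F [-11.1   2.4   4.7] w 0.0152 g 5.3402575850486755 q [-0.34  0.76  1.6  -0.    0.8  -0.39]
polar 0.0822 96.67
Ftool [  3.1 -11.1  -4.5]
```

Emit:
jog_arm --motion '[-0.02, 0.09, -0.02, 0, 0, 0, 0.65, 0, 0, 0, 0, 0, 0, 0.65]'

```text
time: 12.88
position: [0.6001, -0.0907, 0.0499]
tool_rot: [0.686, 0.728, -0.003, -0.008]
ft_force: [-10.3, 3.9, 2.6]
grip_width: 0.0153
grip_force: 4.7
```

Run:
```python
from h import *
o,R,p=st();print('Ftool',(R.T@o['ft_force']).round(1))
u=np.array([*(p[:2]),.045])-R[:,1]*(o['grip_width']/2-.006)
d=u[:2]-[.6062,-.1729];print('peg',u,np.degrees(np.arctan2(d[1],d[0])))
g=robot.camera('top');cv2.imwrite('pics/top1.png',g)
a=cv2.resize(g[190:310,340:440],None,fx=5,fy=5,interpolation=cv2.INTER_CUBIC);cv2.imwrite('pics/c5.png',a)
```

```text
t 12.875 p [ 0.6001 -0.0907  0.0499] yaw 93.37 tilt 0.93 F [-10.3   3.9   2.6] w 0.0153 g 4.694686532020569 q [-0.33  0.76  1.6   0.    0.8  -0.39]
polar 0.0824 94.21
Ftool [  4.6 -10.1  -2.4]
peg [ 0.59849352 -0.09080067  0.04502448] 95.36250942319424
```

Emit:
jog_arm --motion '[-0.01, 0.035, 0, 0, 0, 0, 0.65, 0, 0, 0, 0, 0, 0, 0.65, 0, 0, 0, 0, 0, 0, 0.3, 0, 0, 0, 0, 0, 0, 0.3, 0, 0, 0, 0, 0, 0, 0.3, 0, 0, -0.7, 0, 0, 0, 0.3, 0, 0, -0.7, 0, 0, 0, 0.3, 0, 0, 0, 0, 0, 0, 0.3]'

```text
time: 13.92
position: [0.612, -0.0954, 0.1102]
tool_rot: [0.686, 0.728, 0.002, 0.005]
ft_force: [0.3, -1.1, -0.2]
grip_width: 0.0302
grip_force: 0.0
```

Run:
```python
from h import *
o,R,p=st();C=cam('wrist',o)
im=robot.camera('wrist');cv2.imwrite('pics/w4.png',im)
print(proj(C,[[.6062,-.1729,.071],[.6003,-.0932,.051]]))
g=robot.camera('top');cv2.imwrite('pics/top2.png',g)
# peg top blob in top image
Ct=cam('top');q=proj(Ct,[[.6003,-.0932,.051],[.6062,-.1729,.071]]);print('pred top',q)
G=cv2.cvtColor(g,cv2.COLOR_BGR2GRAY);x,y=q[0].astype(int);print(x-8,y-8);print(G[y-8:y+9,x-8:x+9])
```

```text
t 13.925 p [ 0.612  -0.0954  0.1102] yaw 93.39 tilt 0.58 F [ 0.3 -1.1 -0.2] w 0.0302 g 0.0 q [-0.33  0.67  1.56 -0.    0.9  -0.39]
polar 0.0778 85.71
[[297.44209083 382.64973024]
 [295.16541229 258.09062039]]
pred top [[338.74791577 236.62704812]
 [392.44580865 230.05429716]]
330 228
[[42 42 45 44 43 43 42 42 42 44 52 71 83 88 90 90 88]
 [43 44 43 44 44 42 43 43 42 40 45 54 71 85 88 88 88]
 [44 43 44 43 44 43 41 41 41 42 43 44 55 72 83 86 87]
 [44 42 43 43 43 42 41 39 42 43 42 41 45 56 70 82 85]
 [43 42 43 44 42 41 42 39 40 41 40 41 40 46 55 69 83]
 [44 45 46 49 52 50 48 43 39 40 41 42 41 40 44 56 75]
 [46 49 61 72 76 76 69 56 44 43 41 41 41 41 39 46 63]
 [52 64 75 88 92 93 89 78 57 45 40 42 41 41 40 40 49]
 [55 66 79 87 90 93 97 92 76 54 43 42 41 41 40 39 42]
 [53 61 69 71 73 78 88 89 82 59 47 40 42 41 40 39 39]
 [53 55 55 55 53 55 71 80 77 59 46 41 42 40 40 38 39]
 [53 54 52 49 46 43 55 68 70 58 46 43 43 38 40 39 39]
 [53 52 51 52 47 44 51 62 60 49 44 43 41 40 38 39 40]
 [54 53 52 50 48 49 52 57 51 44 44 44 44 41 39 40 38]
 [54 53 51 50 48 48 51 49 44 43 42 44 43 42 40 38 37]
 [52 53 51 51 49 48 48 44 42 42 43 42 43 42 42 39 36]
 [54 52 51 51 51 48 48 45 43 45 44 43 44 43 43 41 38]]
```

Run:
```python
from h import *
C3=cam('wrist',dict(position=[.5337,-.1273,.0871],tool_rot=[.288,.958,0,0]))
im=cv2.imread('pics/w3.png');a=cv2.resize(im[0:120,340:460],None,fx=5,fy=5,interpolation=cv2.INTER_CUBIC);cv2.imwrite('pics/c6.png',a)
```

```text
(no output)
```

View pics/c6.png

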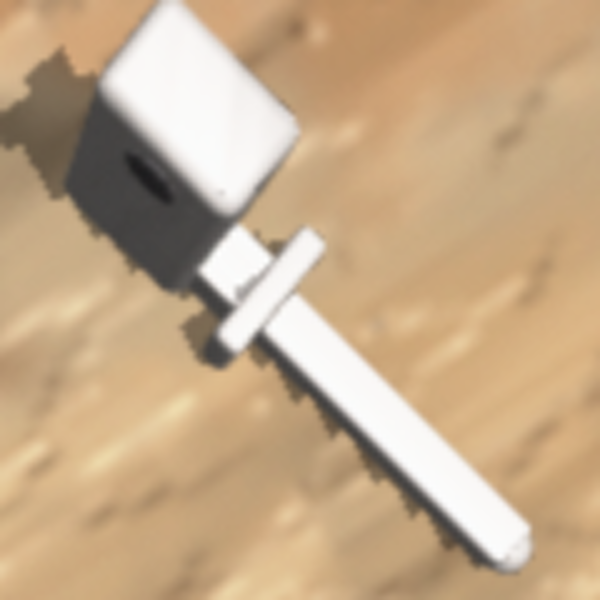

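The tab's top corners are at (172,0), (298,130), (230,212) and (100,82) in the crop. The bar's centre line runs from (279,318) to (510,542).

Run:
```python
from h import *
C3=cam('wrist',dict(position=[.5337,-.1273,.0871],tool_rot=[.288,.958,0,0]))
f=lambda x,y,z:back(C3,(340+x/5,y/5),z)
k=[f(*c,.038) for c in((172,0),(298,130),(230,212),(100,82))];t=np.mean(k,0);print('tab',t,'len',np.linalg.norm(k[0]-k[1]),np.linalg.norm(k[1]-k[2]))
a,b=f(279,318,.0085),f(510,542,.0085);n=f(522,560,.005)
ang=lambda d:np.degrees(np.arctan2(d[1],d[0]))
print(ang(b-a),ang(k[1]-k[0]),ang(k[2]-k[3]),'nose',n,ang(n-t),np.linalg.norm((n-t)[:2]))
Ct=cam('top');t2=back(Ct,(293.7,345.5),.038);n2=back(Ct,(284.3,306),.005);print(t2,n2,ang(n2-t2),np.linalg.norm((n2-t2)[:2]))
st([*t[:2],.11])
```

```text
tab [ 0.43982926 -0.02436891  0.038     ] len 0.017819908291026903 0.009997077193513362
16.892420017428996 16.03454342125914 16.28738366866759 nose [ 0.50133299 -0.00584008  0.005     ] 16.76564500067882 0.06423415406867795
[ 0.43628597 -0.02573791  0.038     ] [ 0.49811756 -0.0077318   0.005     ] 16.23620115384502 0.06440004099904012
t 14.025 p [ 0.6093 -0.0944  0.1075] yaw 93.39 tilt 0.16 F [-0.2 -0.2 -0.4] w 0.0304 g 0.0 q [-0.33  0.68  1.56 -0.    0.9  -0.39]
polar 0.0786 87.73
shift units [ 1.998 -4.126 -0.075]
```

Emit:
jog_arm --motion '[0.4, -0.82, 0, 0, 0, 0, 0.3, 0.4, -0.82, 0, 0, 0, 0, 0.3, 0.4, -0.82, 0, 0, 0, 0, 0.3, 0.4, -0.82, 0, 0, 0, 0, 0.3, 0.4, -0.82, 0, 0, 0, 1, 0.3, 0, 0, 0, 0, 0, 1, 0.3, 0, 0, 0, 0, 0, 1, 0.3, 0, 0, 0, 0, 0, 1, 0.3, 0, 0, 0, 0, 0, 1, 0.3, 0, 0, 0, 0, 0, 1, 0.3, 0, 0, 0, 0, 0, 1, 0.3, 0, 0, 0, 0, 0, 1, 0.3]'

```text
time: 15.52
position: [0.4397, -0.0238, 0.1064]
tool_rot: [0.86, 0.509, -0.0, -0.0]
ft_force: [-0.1, -0.0, -0.3]
grip_width: 0.0303
grip_force: 0.0
```

Emit:
jog_arm --motion '[0, 0, 0, 0, 0, 1, 0.3, 0, 0, 0, 0, 0, 1, 0.3, 0, 0, 0, 0, 0, 1, 0.3, 0, 0, 0, 0, 0, 1, 0.3, 0, 0, 0, 0, 0, 1, 0.3, 0, 0, 0, 0, 0, 1, 0.3, 0, 0, 0, 0, 0, 1, 0.3, 0, 0, 0, 0, 0, 1, 0.3, 0, 0, 0, 0, 0, 1, 0.3, 0, 0, 0, 0, 0, 1, 0.3, 0, 0, 0, 0, 0, 1, 0.3, 0, 0, 0, 0, 0, 0.3, 0.3]'

```text
time: 17.02
position: [0.4397, -0.0238, 0.1065]
tool_rot: [0.99, 0.141, -0.0, -0.0]
ft_force: [-0.5, 0.3, -0.4]
grip_width: 0.0304
grip_force: 0.0
```

Run:
```python
from h import *
o,R,p=st([.4385,-.025,.016])
g=robot.camera('top');cv2.imwrite('pics/top3.png',g)
Ct=cam('top')
G=cv2.cvtColor(g,cv2.COLOR_BGR2GRAY);print(G[228:248,326:350])
H=cv2.cvtColor(cv2.imread('pics/top0.png'),cv2.COLOR_BGR2GRAY)
def cen(I,x0,x1,y0,y1,th):
    m=(I[y0:y1,x0:x1]>th).astype('uint8');n,l,s,c=cv2.connectedComponentsWithStats(m);i=1+s[1:,4].argmax();return c[i]+[x0,y0],s[i,4]
print('peg0',cen(H,354,372,268,288,140),'sp0',cen(H,382,404,220,242,150),'sp3',cen(G,382,404,220,242,150))
print(proj(Ct,[[.6003,-.0932,.051]]))
```

```text
t 17.025 p [ 0.4397 -0.0238  0.1065] yaw 16.17 tilt 0.05 F [-0.5  0.3 -0.4] w 0.0304 g 0.0 q [-0.31  0.52  2.   -0.    0.62  0.98]
polar 0.2235 138.15
shift units [-0.035  0.022  2.262]
[[109  98  92  92  93  93  94  92  89  75  71  72  70  69  67  66  64  63
   64  64  66  64  63  65]
 [ 89  75  69  70  70  71  71  71  69  65  65  64  65  65  65  63  65  65
   66  65  63  64  65  65]
 [ 69  65  63  65  64  64  65  64  66  65  64  63  63  63  64  65  63  66
   65  66  71  71  71  72]
 [ 64  64  65  65  66  64  64  66  65  63  63  65  70  72  72  72  71  72
   72  78  92  97  92  90]
 [ 65  65  63  64  65  69  72  73  69  70  72  77  89  97  98  91  92  91
   91  94 107 105  93  85]
 [ 74  73  72  73  71  87  89  89  87  90  91  96 105 111 107  94  89  88
   89  90  91  87  74  69]
 [ 97  96  94  89  77  82  85  84  86  87  89  88  93  95  89  76  73  71
   72  69  68  69  67  65]
 [109  97  92  85  72  68  68  67  70  72  81  95 101 100  88  73  65  64
   65  63  63  67  69  69]
 [ 89  77  70  70  64  64  65  65  67  81 117 151 162 158 138 104  71  61
   60  62  64  68  71  71]
 [ 68
[... 607 characters left out ...]
110 111 114 113 113 112 109  89  69  86 120 140 138 105  69  56  74
   80  78  75  73  73  72]
 [108 108 110 108 109 108 108 109  98  69  55  59  69  67  55  44  46  61
   67  65  60  60  61  63]
 [111 110 110 112 109 107 106 107 104  88  69  53  51  49  50  53  56  64
   69  75  75  74  76  81]
 [112 113 114 115 112 112 106 105 104 103  93  84  81  82  82  85  84  84
   89  92  93  94  95  97]
 [115 114 115 117 116 116 112 107 109 109 106 103 100 102 101 103 100  90
   85  86  85  83  84  85]]
peg0 (array([362.        , 276.75609756]), np.int32(41)) sp0 (array([391.87692308, 230.56923077]), np.int32(130)) sp3 (array([391.80405405, 230.63513514]), np.int32(148))
[[338.74791577 236.62704812]]
```

Run:
```python
from h import *
Ct=cam('top');g=cv2.imread('pics/top3.png',0).astype(float);h=cv2.imread('pics/top0.png',0).astype(float)
def c(I,x0,x1,y0,y1,t):
    w=np.clip(I[y0:y1,x0:x1]-t,0,60);Y,X=np.mgrid[y0:y1,x0:x1];return (X*w).sum()/w.sum(),(Y*w).sum()/w.sum()
a=lambda d:np.degrees(np.arctan2(d[1],d[0]))
s=back(Ct,(391.85,230.6),.071)
for n,q in(('0',c(h,355,370,269,285,130)),('3',c(g,333,344,234,245,130))):
    P=back(Ct,q,.051);d=(P-s)[:2];print(n,q,P,a(d),np.hypot(*d))
```

```text
0 (np.float64(362.016599885518), np.float64(276.84258729250143)) [ 0.5386319  -0.12812385  0.051     ] 146.6765671210805 0.07986979076012561
3 (np.float64(338.2653539615565), np.float64(239.2625410220347)) [ 0.59620447 -0.09246389  0.051     ] 96.57330162034205 0.08006391651519021
```

Emit:
jog_arm --motion '[0, 0, 0.75, 0, 0, 0, 0.3, 0, 0, 0.75, 0, 0, 0, 0.3, 0, 0, 0.75, 0, 0, 0, 0.3, 0, 0, 0, 0, 0, 0, 0.3, 0, 0, 0, 0, 0, 0, 1, 0, 0, 0, 0, 0, 0, 1, 0, 0, 0, 0, 0, 0, 1, 0, 0, 0, 0, 0, 0, 1]' --grip_force 25

```text
time: 18.08
position: [0.4405, -0.0239, 0.0182]
tool_rot: [0.99, 0.141, 0.001, 0.0]
ft_force: [0.1, -0.0, 6.0]
grip_width: 0.0117
grip_force: 25.0
```

The peg stands at 96.6°, within 2.5° of exact line-up and firm. The slot's clearance allows for that. I'll lift the key and bring it in front of the hole.

Emit:
jog_arm --motion '[0, 0, -0.4, 0, 0, 0, 1, 0, 0, -0.6, 0, 0, 0, 1, 0, 0.4, -0.33, 0, 0, 0, 1, 0.13, 0.78, 0, 0, 0, 0, 1, 0.13, 0.78, 0, 0, 0, 0, 1, 0.13, 0.78, 0, 0, 0, 0, 1, 0.13, 0.78, 0, 0, 0, 0, 1, 0.11, 0.76, 0, 0, 0, 0.9, 1, 0, 0, 0, 0, 0, 0.9, 1, 0, 0, 0, 0, 0, 0.9, 1, 0, 0, 0, 0, 0, 0, 1]'

```text
time: 19.45
position: [0.5114, -0.181, 0.0705]
tool_rot: [0.999, 0.047, -0.0, -0.0]
ft_force: [0.1, -0.7, -1.2]
grip_width: 0.0117
grip_force: 25.0
```

Run:
```python
from h import *
o,R,p=st([.5126,-.1810,.0712]);C=cam('wrist',o)
im=robot.camera('wrist')
u=R[:,0];T=p.copy()
print('nose pred',proj(C,[T+u*.065+[0,0,-.0132]]),'sp',proj(C,[[.6062,-.1729,.071]]),'peg',proj(C,[[.5971,-.0926,.051]]))
x,y=proj(C,[T+u*.065])[0].astype(int)
cv2.imwrite('pics/w5.png',im)
cv2.imwrite('pics/c7.png',cv2.resize(im[90:310,230:410],None,fx=2.7,fy=2.7,interpolation=cv2.INTER_CUBIC))
```

```text
t 19.45 p [ 0.5114 -0.181   0.0705] yaw 5.43 tilt 0.03 F [ 0.1 -0.7 -1.2] w 0.0117 g 25.000286288559437 q [-0.55  0.67  1.77  0.    0.71  0.93]
polar 0.0951 -175.13
shift units [ 0.029  0.003 -0.018]
nose pred [[313.83958649 168.69164429]] sp [[315.96439087  96.0362225 ]] peg [[142.12677013 104.75844241]]
```

Run:
```python
import cv2
im=cv2.imread('pics/w5.png');cv2.imwrite('pics/c7.png',cv2.resize(im[60:260,180:420],None,fx=3,fy=3,interpolation=cv2.INTER_CUBIC))
```

```text
(no output)
```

View pics/c7.png

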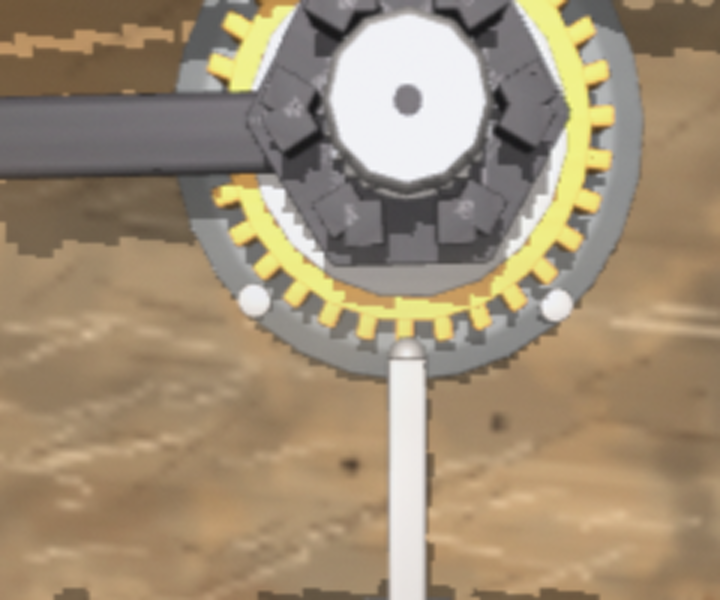

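The bar lies straight in line with the slot and spindle. The nose is at (405,345) in the crop, the slot centre at about x=410 and the spindle at x=407. I'll check the key's height and pitch from the bar's apparent width.

Run:
```python
from h import *
g=cv2.imread('pics/w5.png',0).astype(float)
o,R,p=st([.5126,-.1810,.0712])
C=cam('wrist',dict(position=[.5114,-.181,.0705],tool_rot=o['tool_rot']))
print('nose rows col315',g[166:186,315])
for r in(182,190,200,210,220,230,240,250):
    w=g[r,300:332];hi=w[12:18].mean();lo=(w[3:7].mean()+w[25:29].mean())/2
    a=w[:16];b=w[16:]
    th=(hi+lo)/2
    i=np.where(a<th)[0][-1];L=i+(th-a[i])/(a[i+1]-a[i]);j=np.where(b<th)[0][0]+16;Rr=j-1+(w[j-1]-th)/(w[j-1]-w[j])
    wd=Rr-L
    # depth for 6mm -> point on bar top
    d=.006*341.35/wd;K,D,Rc,t=C
    X=Rc.T@(np.array([((L+Rr)/2+300-315.28)/341.35*d,(r-240.54)/341.35*d,d])-t)
    print(r,round(L+300,2),round(Rr+300,2),round(wd,2),(R.T@(X-p)).round(4))
```

```text
t 19.5 p [ 0.5115 -0.1809  0.0705] yaw 5.46 tilt 0.02 F [ 0.7 -0.2 -1.2] w 0.0117 g 24.99993630219251 q [-0.55  0.67  1.77 -0.    0.71  0.93]
polar 0.095 -175.16
shift units [ 0.027  0.004 -0.018]
nose rows col315 [213. 217. 218. 216. 216. 212. 168. 174. 194. 208. 225. 235. 230. 175.
 221. 235. 236. 237. 236. 237.]
182 309.53 320.45 10.92 [0.0558 0.0006 0.0384]
190 309.57 321.06 11.49 [0.0529 0.0008 0.0279]
200 309.53 320.83 11.3 [0.0474 0.0007 0.0295]
210 309.6 320.79 11.19 [0.0419 0.0007 0.0297]
220 309.47 320.67 11.21 [0.0368 0.0007 0.0279]
230 309.58 320.71 11.13 [0.0314 0.0007 0.0277]
240 309.64 320.51 10.88 [0.025  0.0007 0.0303]
250 309.41 320.68 11.26 [0.0217 0.0007 0.0226]
```

Emit:
jog_arm --motion '[0.1, 0.008, -0.018, 0, 0, 0, 1, 0.2, 0, 0, 0, 0, 0, 1, 0.15, 0, 0, 0, 0, 0, 1, 0.1, 0, 0, 0, 0, 0, 1, 0.1, 0, 0, 0, 0, 0, 1]'

```text
time: 20.12
position: [0.5379, -0.1788, 0.0711]
tool_rot: [0.999, 0.047, -0.0, -0.0]
ft_force: [0.1, -0.5, -1.5]
grip_width: 0.0118
grip_force: 25.0
```

Run:
```python
from h import *
o,R,p=st();print('Ftool',(R.T@o['ft_force']).round(1),(R.T@o['moment']).round(2))
```

```text
t 20.125 p [ 0.5379 -0.1788  0.0711] yaw 5.41 tilt 0.02 F [ 0.1 -0.5 -1.5] w 0.0118 g 24.99982813373208 q [-0.52  0.68  1.71 -0.    0.75  0.96]
polar 0.0685 -175.06
Ftool [0.  0.5 1.5] [ 0.    0.01 -0.  ]
```

Emit:
jog_arm --motion '[0.12, 0, 0, 0, 0, 0, 1, 0.12, 0, 0, 0, 0, 0, 1, 0.12, 0, 0, 0, 0, 0, 1, 0.12, 0, 0, 0, 0, 0, 1, 0.1, 0, 0, 0, 0, 0, 1, 0, 0, 0, 0, 0, 0, 1]'

```text
time: 20.88
position: [0.5612, -0.1768, 0.0712]
tool_rot: [0.999, 0.047, 0.0, 0.0]
ft_force: [0.7, -0.8, -1.0]
grip_width: 0.012
grip_force: 25.0
```

Emit:
jog_arm --motion '[0.05, 0, 0, 0, 0, 0, 1, 0.05, 0, 0, 0, 0, 0, 1, 0.05, 0, 0, 0, 0, 0, 1]'

```text
time: 21.25
position: [0.5669, -0.1762, 0.0712]
tool_rot: [0.999, 0.047, -0.0, -0.0]
ft_force: [0.7, -0.1, -0.4]
grip_width: 0.0122
grip_force: 25.0
```

Run:
```python
from h import *
o,R,p=st();print('Ftool',(R.T@o['ft_force']).round(1),(R.T@o['moment']).round(2))
```

```text
t 21.25 p [ 0.5669 -0.1762  0.0712] yaw 5.39 tilt 0.0 F [ 0.7 -0.1 -0.4] w 0.0122 g 24.999804846011102 q [-0.49  0.71  1.64  0.    0.8   0.99]
polar 0.0395 -175.18
Ftool [0.7 0.2 0.4] [-0.01 -0.01  0.04]
```

Emit:
jog_arm --motion '[0.03, 0, 0, 0, 0, 0, 1, 0.03, 0, 0, 0, 0, 0, 1]'

```text
time: 21.5
position: [0.5692, -0.176, 0.0712]
tool_rot: [0.999, 0.047, -0.0, -0.0]
ft_force: [0.2, -0.3, -0.8]
grip_width: 0.0118
grip_force: 25.0
```

Emit:
jog_arm --motion '[0.03, 0, 0, 0, 0, 0, 1, 0, 0, 0, 0, 0, 0, 1]'

```text
time: 21.75
position: [0.57, -0.1758, 0.0711]
tool_rot: [0.999, 0.047, -0.0, -0.0]
ft_force: [-0.1, 0.9, -1.7]
grip_width: 0.0119
grip_force: 25.0
```

Emit:
jog_arm --motion '[0.03, 0, 0, 0, 0, 0, 1, 0, 0, 0, 0, 0, 0, 1]'

```text
time: 22.0
position: [0.5703, -0.1756, 0.071]
tool_rot: [0.999, 0.047, -0.001, -0.0]
ft_force: [-3.9, -0.8, 1.4]
grip_width: 0.0119
grip_force: 25.0
```

Emit:
jog_arm --motion '[0.04, 0, 0, 0, 0, 0, 1, 0, 0, 0, 0, 0, 0, 1]'

```text
time: 22.25
position: [0.5705, -0.1755, 0.0709]
tool_rot: [0.999, 0.048, -0.003, -0.001]
ft_force: [-7.1, -0.8, 2.5]
grip_width: 0.0117
grip_force: 25.0
```

Emit:
jog_arm --motion '[-0.035, 0, 0, 0, 0, 0, 1, 0, 0, 0, 0, 0, 0, 0.3, 0, 0, 0, 0, 0, 0, 0.3, 0, 0, 0, 0, 0, 0, 0.3, 0, 0, -0.3, 0, 0, 0, 0.3, 0, 0, -0.7, 0, 0, 0, 0.3, 0, 0, -0.7, 0, 0, 0, 0.3, -0.6, 0, -0.7, 0, 0, 0, 0.3, -0.9, 0, -0.3, 0, 0, 0, 0.3, -0.9, 0, 0, 0, 0, 0, 0.3, 0, 0, 0, 0, 0, 0, 0.3]'

```text
time: 23.62
position: [0.474, -0.1843, 0.1801]
tool_rot: [0.999, 0.046, -0.0, -0.0]
ft_force: [-0.1, -0.1, 1.3]
grip_width: 0.0304
grip_force: 0.0
```

Run:
```python
from h import *
o,R,p=st();C=cam('wrist',o);im=robot.camera('wrist');cv2.imwrite('pics/w6.png',im)
u=np.array([np.cos(.094),np.sin(.094),0]);c=np.array([.6062,-.1729,0])
tab=c-.039*u+[0,0,.091];nose=c+.026*u+[0,0,.058]
print(proj(C,[tab,nose,c+[0,0,.071]]))
g=cv2.cvtColor(im,cv2.COLOR_BGR2GRAY)
a=proj(C,[tab])[0].astype(int);print(a)
print(g[a[1]-24:a[1]+24:2,a[0]-20:a[0]+21:2])
n=proj(C,[nose])[0].astype(int);print(n);print(g[n[1]-12:n[1]+16:2,n[0]-12:n[0]+13:2])
t=robot.camera('top');cv2.imwrite('pics/top4.png',t);t=t[:,:,1].astype(float)
w=np.clip(t[234:245,333:344]-130,0,60);Y,X=np.mgrid[234:245,333:344];print('peg',(X*w).sum()/w.sum(),(Y*w).sum()/w.sum())
```

```text
t 23.625 p [ 0.474  -0.1843  0.1801] yaw 5.31 tilt 0.06 F [-0.1 -0.1  1.3] w 0.0304 g 0.0 q [-0.59  0.45  1.78  0.    0.92  0.89]
polar 0.1327 -175.09
[[315.80873847 115.52820485]
 [315.73849598  20.3449664 ]
 [315.76530635  57.16069289]]
[315 115]
[[164 101 112  78  78 171 247 247 247 247 247 247 247 247 247 243 101  71
   76 115 135]
 [177 150  87 126 116 157 239 239 238 238 237 237 236 236 236 229  84  59
   68  87 160]
 [190 174  97  33  31  54  93  91 109 131 130 130 173 104  87  83  35  27
   34 133 162]
 [242 190 160  73  51  52  54  62 160 243 243 242 186  83  77  76  83  98
  116 159 158]
 [226 155 163 162 159 158 160 162 200 247 247 247 246 153 162 162 162 161
  161 156 152]
 [235 221 169 160 163 163 163 161 197 246 246 246 244 151 161 161 160 158
  148 139 227]
 [236 236 226 159 142 147 159 177 204 205 208 212 215 207 174 158 137 142
  164 171 233]
 [188 234 236 222 171 168 160 230 242 242 243 244 245 245 225 145 172 174
  183 185 220]
 [107 160 235 227 182 181 155 232 245 246 247 247 247 246 228 145 174 206
  234 171  98]
 [121 222 233 152 162 229 181 231 246 247 247 247 
[... 1407 characters left out ...]
[153 153 158 166 162 158 158 154 151 154 157 153 151]
 [166 168 166 170 171 171 170 169 170 168 165 164 163]
 [169 170 171 172 173 171 169 169 169 168 166 167 166]
 [169 164 154 168 173 169 155 155 170 168 160 142 164]
 [174 144 154 125 127 154 216 198 190 168 113 152 142]
 [128 125 169 155 135 212 238 219 155 110 166 229 194]
 [111 153 230 223 180 239 239 239 223 152 208 231 147]
 [158 162 183 184 185 242 241 241 228 156 159 160 154]
 [132 131 134 113 173 246 247 247 227 116 129 124 126]
 [122  83 123 102 170 247 247 247 228  99 125 119 125]
 [130 128 130 121 167 247 247 247 227  98 128 129 137]
 [156 143 132 128 155 246 247 247 228  98 130 152 185]]
peg 338.2747663551402 239.27056074766355
```

Run:
```python
from h import *
g=cv2.imread('pics/w6.png',0);o=robot.get_obs();C=cam('wrist',o)
u=np.array([np.cos(.094),np.sin(.094),0]);n=np.array([-u[1],u[0],0]);c=np.array([.6062,-.1729,0])
for d,z in((49,91),(29,91),(29,61.5),(22,66),(19,66),(19,61.5),(19,64),(12,71),(-25,61.5)):print(d,z,proj(C,[c-d/1e3*u+[0,0,z/1e3]])[0].round(1))
print(proj(C,[c-.019*u+n*.007+[0,0,.064],c-.019*u-n*.007+[0,0,.064]]))
for r in range(84,106):print(r,*g[r,296:336])
```

```text
49 91 [313.7 136.4]
29 91 [313.7 104.6]
29 61.5 [313.8 108.8]
22 66 [313.7  97.9]
19 66 [313.7  93.4]
19 61.5 [313.7  94.2]
19 64 [313.7  93.8]
12 71 [313.7  81.6]
-25 61.5 [313.7  25.9]
[[304.06971234  93.74721377]
 [323.405894    93.75947004]]
84 130 128 112 86 123 123 108 110 127 127 127 125 124 123 112 111 198 244 246 246 246 246 245 229 116 82 96 124 127 125 123 123 124 113 74 87 101 70 77 97
85 129 130 120 79 70 71 68 100 124 126 125 124 126 126 115 111 196 244 246 247 246 246 244 230 138 119 98 124 125 125 124 125 124 111 52 43 57 63 72 90
86 129 131 120 73 39 37 55 95 119 120 120 123 125 126 118 110 196 244 246 246 246 246 245 230 139 116 94 115 120 123 121 119 114 97 50 34 49 67 72 88
87 109 130 120 74 48 36 49 73 86 83 77 69 63 62 65 103 194 244 246 246 246 245 244 229 138 109 57 53 55 56 56 56 54 57 60 54 62 69 71 75
88 87 124 119 80 66 60 61 51 43 42 48 49 48 47 55 97 179 239 241 240 239 238 237 221 141 118 71 62 62 59 50 34 35 48 67 66 68 69 70 72
89 104 100 115 79 69 69 67 56 42 74 122 133 134 135 137 144 158 186 200 202 202 203 205 201 190 185 170 168 169 162 130 63 49
[... 1820 characters left out ...]
 160 159 159 158 158 157 148 127 138 188 227
102 235 234 230 219 155 133 143 157 162 162 163 163 162 159 151 177 223 226 225 226 227 227 227 225 208 144 154 162 159 160 159 159 156 144 134 145 145 162 197 232
103 236 235 235 226 176 159 146 141 141 147 158 159 154 177 197 203 211 204 194 208 211 212 213 215 214 207 199 174 155 157 147 136 145 142 159 164 165 171 198 233
104 236 236 235 227 190 179 169 167 162 144 132 147 185 219 229 230 230 229 228 229 230 231 232 233 234 233 229 212 182 149 143 163 166 165 169 168 170 172 199 232
105 229 234 236 235 231 222 180 171 171 167 161 160 201 229 241 241 241 241 242 242 243 244 244 244 244 244 241 224 188 145 164 171 172 174 181 183 183 184 201 220
```

```bash
python3 -c "
from rig import robot
print(robot.hand_in())"
```

```text
the job is handed in; nothing more can be done
None
```

The job is handed in: the nut is firm and about 0.09 rad past its firm point (about 2.5° short of exact line-up), and the key is fully home with its collar on the nut and let go; the verdict was not shown.

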